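# Hang the slotted sample carrier on the cooling stand

## Task

Take the sample carrier with the open-sided slot out of the bench rack and hang it by that slot on the headed pin of the cooling stand. The pin's height is not measured exactly, so feel for it gently, never pressing hard on the stand; slide the slot sideways over the pin to its inner end, then lower the carrier until the pin sits home in the notch there, and let go so that it hangs upright. Leave the other plate and everything else where they are.

Things in the scene. Friction and masses are not known exactly. Their poses are not given: they have to be found in the camera images.
- carrier: Sample carrier to be hung: upright aluminium plate 8 mm thick, 0.33 to 0.53 kg, standing in one of the rack's grooves. Origin: centre of its bottom edge; x = plate normal, y = along its width, z up. Body y -45 to 45, z 0 to 128 mm, less slot and notch. Round steel samples (34 mm, 3 mm proud of both faces) at y -22 and 22, z 52. Hung by its notch it balances upright.
- carrier_grip (a point): Middle of the carrier's grip tab, at its y 0, z 147 mm: the tab spans y -20 to 20, z 128 to 160 mm, 8 mm thick along x, and is free on both faces for the fingers.
- carrier_mouth (a point): Mouth of the carrier's slot, at its y 45, z 95 mm. The slot goes through the thickness, z 88.5 to 101.5 (13 mm high), runs along y and is open at the +y edge. The lip below it ends at y 45; the lip above it (z 101.5 to 128) overhangs to y 65.
- carrier_notch (a point): Where the pin's axis lies when home in the notch: the carrier's y 0, z 107.5 mm. The notch opens upward from the slot's inner end: y -7 to 7, top at z 112.5. The slot's inner end wall is at y -7.
- rack: Black bench rack, fixed, 150 (x) by 125 (y) by 33 mm high; origin: centre of its underside. Two grooves along y, at x = -45 and +45 mm, each 10 mm wide, floor at z 8, top at z 33: one holds the carrier (its axes parallel to the rack's), the other the shorter plate.
- stand: Cooling stand, fixed. Origin: on the bench right below the middle of the headed pin's free length; x = along the level pin, from post to head; pin axis at y 0. Base plate x -110 to 60, y -60 to 60, 15 mm thick. The pin was clamped by hand at any height from 145 to 205 mm above the bench (axis); this height is not reported: feel or see it.
- stand_post_top (a point): Centre of the top of the stand's post, at the stand's x -72.5, y 0, z 230 mm; post 25 (x) by 30 mm (y). On it is clamped a block, x -80 to -22, y -18 to 18, 24 mm high, centred on the pin's height. Pin: 10 mm diameter, free from x -22 to 22, then a round head of 22 mm diameter, 6 mm thick, too big for slot and notch.
- hole_plate: Neighbour in the rack's other groove, to be left alone: plate 8 mm thick, 90 mm wide, 110 mm high, closed round hole of 16 mm near its top, one round sample. Origin: centre of its bottom edge, z up.
- sample_a: Bystander: steel disc, 40 mm across, 12 mm high, lying on the stand's base plate.
- sample_b: Bystander: steel disc, 40 mm across, 25 mm high, on the bench.
- wrench: Bystander: wrench lying at the far side of the bench.
- brush: Bystander: brush lying at the far side of the bench.
- bottle: Bystander: closed white plastic bottle, 60 mm across, 150 mm high.
Things that resemble listed ones, but are neither listed nor needed, are in the scene too. What is shaped like the stand but purple is not meant.

How it is judged (in metres and radians):
On the way:
1. the carrier is lifted clear of the rack (z of carrier in the frame of rack above 0.036 m and contact force between carrier and rack below 0.2 N), for 0.1 s.
At the end, for the whole second after the job is handed in: The carrier hangs at rest on the stand's pin alone, between block and head, the pin home in the notch (the notch's middle within 6 mm sideways of the pin's axis), upright within 0.15 rad (about 8 degrees), released (y of carrier in the frame of stand between -0.006 and 0.006 m and x of carrier in the frame of stand between -0.022 and 0.022 m and z of carrier in the frame of stand between 0.033 and 0.102 m and angle between carrier's own z axis and vertical below 0.15 rad and contact force between carrier and stand above 1 N and linear speed of carrier below 0.03 m/s and angular speed of carrier below 0.3 rad/s); the robot touches nothing.
It fails at once if the carrier is pressed or knocked against the stand with more than 25 N (contact force between carrier and stand above 25 N).
It fails at once if the robot bears on the stand with more than 10 N (contact force between any of the arm, the fingers and stand above 10 N).
It fails at once if the other plate in the rack is moved more than 20 mm (distance of hole_plate from where it was at the start of the episode above 0.02 m).
It fails at once if a bystander (sample disc, wrench, brush, bottle) is moved more than 20 mm (distance of any of sample_a, sample_b, wrench, brush, bottle from where it was at the start of the episode above 0.02 m).
It also fails if it takes over 58 s, if anything falls off the work surface, if the arm or the gripper's body presses on something with over 40 N, if the wrist force passes 120 N, or if a joint passes its speed limit or range.

## Robot

A 6-joint arm with a two-finger parallel gripper is mounted at the origin on the work surface. World frame = base frame: x ahead of the robot, y to its left, z up, the work surface at z = 0. Lengths are in m, angles in degrees, forces in N, time in s.
With the tool pointing down it reaches from about 0.4 to 0.825 m from the base axis. Payload 7 kg.
Tool frame: the origin (TCP) lies on the centre line of the jaws, within the pads' length; the fingertips stand 11 mm ahead of it and the grasp point (between the pads) lies 8 mm behind it; z points along the fingers, y is the direction in which the jaws open and shut (so a half turn about z gives the same grasp; the last joint's range is limited). The gripper opens to 88 mm and grips with 3 to 60 N. Pads are 19 mm wide; open, the fingers measure 130 mm over their backs; the gripper's body (78 mm by 193 mm) begins 47 mm behind the grasp point.
Start: joints at [80.793, 20.546, 0.682, 0, -70.136, -16.507], TCP at [0.293, 0.608, 0.238] pointing down, gripper open.
Joint ranges: [-176.03, 176.03], [-82.01, 121.73], [-58.28, 71.71], [-173.87, 95.51], [-174.79, -0.11], [-173.66, 173.66]. Speed limits (degrees/s): [136.94, 136.94, 172.46, 180, 180, 180].

## Interface

Orientations are given as [roll, pitch, yaw] about the fixed x, y, z axes, in that order (R = Rz(yaw) Ry(pitch) Rx(roll)).
In Python, from plant import ctrl, cams, order gives the robot as it stands.
- The arm moves only by the tool jog_arm, never from a script. Its argument "motion" is a list of rows, each an object with "offset": the shift along the tool's x, y, z in mm, a list of three; "roll": the turn about the tool's z in rad; "hand": the finger opening in mm, from 0 to 87.6. A call has 1 to 20 rows; each row is the pose to reach, as a shift and turn from the pose commanded when the call began, along the tool's axes at that moment; what a row does not reach only later rows make up. A row lasts 1/12 s, in which the tool goes at most 41.7 mm and 7.16 degrees, less where a joint would pass 70% of its speed; a pose out of reach is approached as far as the arm can. A call with a gripper value outside its range is refused whole. The fingers move at their own pace and stop on an object; the grip force is fixed at half the most. Time passes only in rows, so rows that repeat a pose let the fingers close. It gives the time, the measured TCP pose, the force and the opening at its end, in the units of the state.
- ctrl.get_obs(): the state, without advancing time (a new reading comes with each control period).
- cams.snapshot(name): name is "side" or "top"; returns a dict with "img" (480x640x3 uint8, red, green, blue), "K" (3x3 intrinsics, pixels), "D" ([k1, k2, p1, p2, k3] as OpenCV has them; the pictures are not rectified), "cam_to_world" (4x4, takes a point from camera to world coordinates). Camera axes: x right, y down, z forward; pixel columns grow to the right and rows downward; lengths in m; the calibration is good to about 2 mm. A picture is of the moment at which its call begins. There is no depth.
- order.close_job(): hands the job in, once; it reports no verdict.
The state is a dict: "clock": time; "joint_pos": joint angles; "qvel": joint speeds; "tau": joint torques, N m; "tool_pos": TCP position; "orientation": TCP orientation; "force": force on the tool from outside, world axes, zero at the start; "moment": the same for the moment, N m; "opening": finger opening in m.
Only numpy, scipy, OpenCV 4.12 (cv2) and the standard library are available. Lean on these libraries where they do the work, as an engineer would, in place of code of your own. Each camera call takes 0.05 s, during which the arm holds its last target. There are 200 camera calls.

## Working session

There is one attempt and no reset: what is moved stays moved. The work goes in short steps, Python scripts to look and compute and a tool call to move; the robot and the scene stay as the last step left them, time stands still between calls to the robot, and variables do not carry over. Pictures are saved under pics/ and viewed, about 8 in all and at most 12, crops included, and the job is handed in when it is done.

Besides the shell and the picture viewer there is one more tool, called after "Call:" as name([rows], argument=value, ...), one row to a line, values as JSON. jog_arm: Moves the arm, as the interface text tells. Its arguments: {"type":"object","properties":{"motion":{"type":"array"}},"required":["motion"]}

```bash
mkdir -p pics; ls
cat > h.py <<'E'
import numpy as np, cv2
from plant import ctrl, cams, order
def snap(n,f=None):
    s=cams.snapshot(n)
    if f: cv2.imwrite('pics/'+f,s['img'][:,:,::-1])
    return s
def ray(s,p):
    u=cv2.undistortPoints(np.array([[p]],float),np.array(s['K']),np.array(s['D']))[0,0]
    T=np.array(s['cam_to_world']); d=T[:3,:3]@[u[0],u[1],1]; return T[:3,3],d/np.linalg.norm(d)
def onz(s,p,z):
    o,d=ray(s,p); return o+d*(z-o[2])/d[2]
def tri(s1,p1,s2,p2):
    a,d=ray(s1,p1);b,e=ray(s2,p2)
    t=np.linalg.lstsq(np.c_[d,-e],b-a,rcond=None)[0]
    A=a+d*t[0];B=b+e*t[1]; return (A+B)/2,np.linalg.norm(A-B)
def proj(s,P):
    T=np.linalg.inv(np.array(s['cam_to_world'])); 
    return cv2.projectPoints(np.atleast_2d(np.array(P,float)),cv2.Rodrigues(T[:3,:3])[0],T[:3,3],np.array(s['K']),np.array(s['D']))[0][:,0]
E
python3 - <<'E'
from h import *
import pickle
d={n:snap(n,n+'0.png') for n in('side','top')}
pickle.dump(d,open('s0.pkl','wb'))
for n in d: print(n,np.round(d[n]['cam_to_world'],3).tolist(),np.round(d[n]['K'],1).tolist())
print(ctrl.get_obs())
E
```

```text
pics
side [[-0.997, -0.057, 0.049, 0.486], [-0.071, 0.512, -0.856, 0.777], [0.023, -0.857, -0.514, 0.594], [0.0, 0.0, 0.0, 1.0]] [[471.3, 0.0, 326.5], [0.0, 471.3, 241.7], [0.0, 0.0, 1.0]]
top [[0.004, -0.998, 0.064, 0.493], [-0.999, -0.002, 0.034, 0.004], [-0.034, -0.064, -0.997, 1.057], [0.0, 0.0, 0.0, 1.0]] [[467.3, 0.0, 321.4], [0.0, 467.3, 239.4], [0.0, 0.0, 1.0]]
{'clock': 0.1, 'joint_pos': array([ 8.07931827e+01,  2.05863476e+01,  6.38169522e-01, -1.84320425e-02,
       -7.01364267e+01, -1.65063674e+01]), 'qvel': array([ 0.08418994, -0.07664877,  0.04904793,  0.05695735,  0.00033166,
        0.01645416]), 'tau': array([-1.35461280e-03, -5.84165025e+01,  2.93752956e+01,  7.01539725e+00,
        1.01999397e-02, -5.23724441e-05]), 'tool_pos': array([0.29269945, 0.60775348, 0.2367188 ]), 'orientation': array([ 1.79913958e+02, -7.42623990e-03, -2.57194548e+01]), 'force': array([-0.93927375, -0.06516322, -0.43685811]), 'moment': array([-0.0485997 , -0.01316407,  0.01122105]), 'opening': 0.08754120760631465}
```

View pics/side0.png

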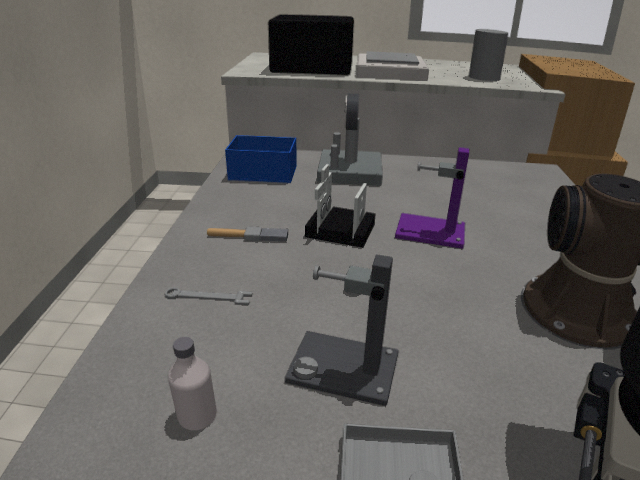

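View pics/top0.png

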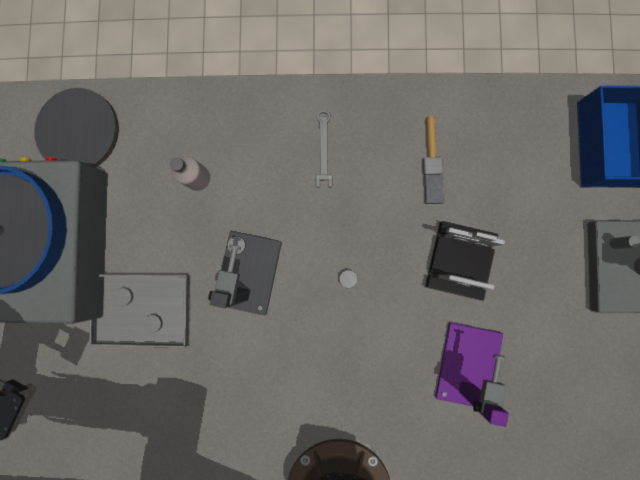

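The dark stand is at top (245,275) / side (345,340), and the purple one at side (435,200) is the decoy. The rack is at top (462,260), with two plates: the taller at side (322,200) / top (470,235), the shorter at side (360,210) / top (470,282). I'll enlarge both views of the rack and the stand.

Run:
```python
import cv2,numpy as np
a=cv2.imread('pics/side0.png');b=cv2.imread('pics/top0.png')
def c(i,x,y,w,h,k): return cv2.resize(i[y:y+h,x:x+w],None,fx=k,fy=k,interpolation=cv2.INTER_CUBIC)
o=np.vstack([np.hstack([c(a,295,160,100,75,4),c(b,415,210,100,75,4)]),np.hstack([c(a,285,245,133,100,3)[:300,:400] if 0 else cv2.resize(a[245:345,285:418],(400,300)),cv2.resize(b[225:325,195:328],(400,300))])])
cv2.imwrite('pics/c1.png',cv2.convertScaleAbs(o,alpha=1.4))
```

```text
(no output)
```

View pics/c1.png

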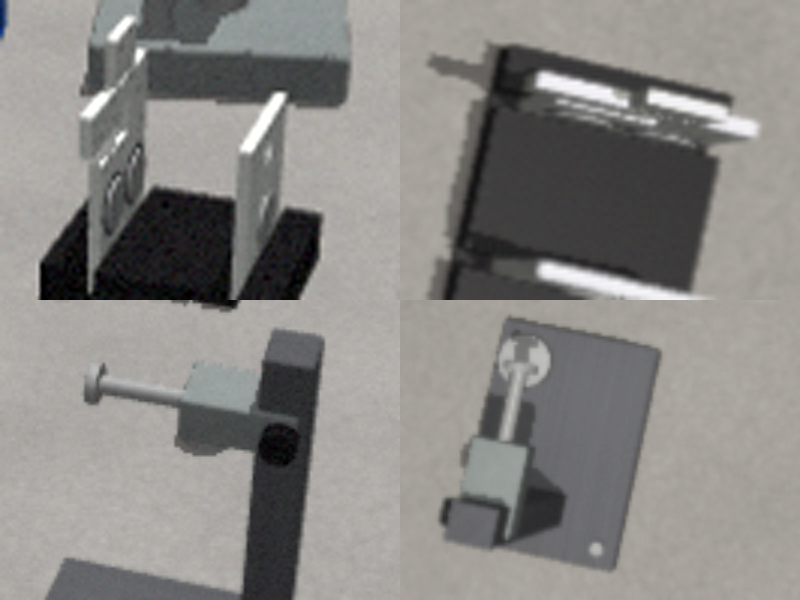

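The crop settles it. The plate at side (322,200) has the grip tab, the open slot and the overhanging lip, so it is the carrier. The lip faces world +y, left in the top view. The plate at side (360,210) is shorter with no tab, so it is hole_plate. The lower crops show the stand's pin and head at side (316,271) and top (235,243). Next I'll measure the tab top, lip, pin head, block and post top.

Run:
```python
from h import *
import pickle
d=pickle.load(open('s0.pkl','rb'));t,s=d['top'],d['side']
def comps(S,x,y,w,h,lo,hi=256,n=15):
    g=S['img'][y:y+h,x:x+w].max(2); m=((g>=lo)&(g<hi)).astype(np.uint8)
    k,l,st,c=cv2.connectedComponentsWithStats(m)
    for i in range(1,k):
        if st[i,4]>=n:
            p=np.argwhere(l==i)[:,::-1].astype(np.float32)+[x,y]
            r=cv2.minAreaRect(p.astype(np.float32)); print(st[i,4],np.round(p.mean(0),1),np.round(cv2.boxPoints(r),1).tolist())
print('top rack');comps(t,415,210,100,95,165)
# manual: stand
P=lambda *p:np.round(onz(t,p[:2],p[2]),4)
k=1/3.0075
for nm,px,z in[('baseUL',(195+108*k,225+19*k),.015),('baseUR',(195+260*k,225+49*k),.015),('baseLR',(195+214*k,225+270*k),.015),('post',(195+74*k,225+222*k),.230)]: print(nm,np.round(px,1),np.round(onz(t,px,z),4))
hs=(285+93*k,245+83*k)
hm=(285+99*k,245+84*k)
ps=(285+183*k,245+100*k)
print('side head',hs)
for ht in[(195+125*k,225+62*k),(195+122*k,225+70*k)]: print('head tri',*tri(s,hs,t,ht))
pt=(195+110*k,225+140*k)
print('pin root tri',*tri(s,ps,t,pt))
print('side post top',(285+292*k,245+38*k))
print('post tri',*tri(s,(285+291*k,245+37*k),t,(195+74*k,225+222*k)))
```

```text
top rack
53 [459.3 231.6] [[449.79998779296875, 230.6999969482422], [450.5, 228.0], [470.5, 232.6999969482422], [469.8999938964844, 235.39999389648438]]
61 [490.9 237.4] [[477.6000061035156, 234.10000610351562], [478.8999938964844, 230.6999969482422], [503.6000061035156, 240.39999389648438], [502.29998779296875, 243.6999969482422]]
104 [471.4 281.8] [[450.5, 278.1000061035156], [451.1000061035156, 275.70001220703125], [492.6000061035156, 285.6000061035156], [492.0, 288.0]]
baseUL [230.9 231.3] [0.578  0.2438 0.015 ]
baseUR [281.5 241.3] [0.5556 0.129  0.015 ]
baseLR [266.2 314.8] [0.3918 0.1618 0.015 ]
post [219.6 298.8] [0.4401 0.2127 0.23  ]
side head (315.92269326683294, 272.597672485453)
head tri [0.53573566 0.19265745 0.18796115] 0.002452311186266055
head tri [0.53313859 0.19436125 0.18907929] 0.0024548337244367975
pin root tri [0.48863047 0.20161042 0.18716564] 0.0005753208485699125
side post top (382.0906068162926, 257.6350789692436)
post tri [0.440027   0.21163484 0.23412602] 0.000638409683549166
```

Run:
```python
from h import *
import pickle
d=pickle.load(open('s0.pkl','rb'));t,s=d['top'],d['side']
def rep(n,a,b,z):
    A,B=onz(t,a,z),onz(t,b,z);v=A-B;print(n,np.round(A,4),np.round(B,4),'len',round(np.linalg.norm(v),4),'yaw',round(-np.degrees(np.arctan2(v[0],v[1])),1));return A,B
rep('hole',(450.6,276.9),(492.4,286.9),.118)
A,B=rep('lip',(449.9,229.3),(470.4,234.1),.136)
# split tab / tail by eye from crop: tab 650-730 @ 90..115 ; tail end 760,130
T=rep('tab',(477.5,233.3),(497.6,238.0),.168)
e=onz(t,(503.2,242),.136);print('tail end',e,'total',np.linalg.norm(e-A))
m=(A+e)/2; print('mid y=+10:',m)
# side view: tab top, from crop
k=.25
for n,p in[('tab near top',(295+108*k,160+42*k)),('lip near top',(295+84*k,160+113*k))]: print(n,p)
print('tab corner tri',*tri(s,(295+112*k,160+42*k),t,(477.5,233.3)))
print('lip corner tri',*tri(s,(295+88*k,160+113*k),t,(449.9,229.3)))
```

```text
hole [ 0.479 -0.222  0.118] [ 0.4593 -0.3049  0.118 ] len 0.0852 yaw -13.4
lip [ 0.5726 -0.2175  0.136 ] [ 0.5632 -0.2576  0.136 ] len 0.0412 yaw -13.2
tab [ 0.5623 -0.262   0.168 ] [ 0.5534 -0.3     0.168 ] len 0.039 yaw -13.2
tail end [ 0.54773162 -0.32173919  0.136     ] total 0.10716502994564375
mid y=+10: [ 0.56015266 -0.26961622  0.136     ]
tab near top (322.0, 170.5)
lip near top (316.0, 188.25)
tab corner tri [ 0.56066033 -0.26267167  0.16589158] 0.003556818322099229
lip corner tri [ 0.57044993 -0.21654972  0.14015538] 0.0035209861712205506
```

Call:
jog_arm([
  {"offset":[0,0,-110],"roll":0,"hand":60},
  {"offset":[0,0,-110],"roll":0,"hand":60},
  {"offset":[0,0,-110],"roll":0,"hand":60},
  {"offset":[624,685,-110],"roll":1.353,"hand":60},
  {"offset":[624,685,-110],"roll":1.353,"hand":60},
  {"offset":[624,685,-110],"roll":1.353,"hand":60},
  {"offset":[624,685,-110],"roll":1.353,"hand":60},
  {"offset":[624,685,-110],"roll":1.353,"hand":60},
  {"offset":[624,685,-110],"roll":1.353,"hand":60},
  {"offset":[624,685,-110],"roll":1.353,"hand":60},
  {"offset":[624,685,-110],"roll":1.353,"hand":60},
  {"offset":[624,685,-110],"roll":1.353,"hand":60},
  {"offset":[624,685,-110],"roll":1.353,"hand":60},
  {"offset":[624,685,-110],"roll":1.353,"hand":60},
  {"offset":[624,685,-110],"roll":1.353,"hand":60},
  {"offset":[624,685,-110],"roll":1.353,"hand":60},
  {"offset":[624,685,-110],"roll":1.353,"hand":60},
  {"offset":[624,685,-110],"roll":1.353,"hand":60},
  {"offset":[624,685,-110],"roll":1.353,"hand":60},
  {"offset":[624,685,-110],"roll":1.353,"hand":60},
])

```text
clock: 1.77
tool_pos: [0.4953, -0.0728, 0.3476]
orientation: [-180.0, 0.0, -103.2]
force: [2.0, 1.0, -0.8]
opening: 0.0597
```

Call:
jog_arm([
  {"offset":[188,-108,0],"roll":0,"hand":60},
  {"offset":[188,-108,0],"roll":0,"hand":60},
  {"offset":[188,-108,0],"roll":0,"hand":60},
  {"offset":[188,-108,0],"roll":0,"hand":60},
  {"offset":[188,-108,0],"roll":0,"hand":60},
  {"offset":[188,-108,0],"roll":0,"hand":60},
  {"offset":[188,-108,0],"roll":0,"hand":60},
  {"offset":[188,-108,130],"roll":0,"hand":60},
  {"offset":[188,-108,130],"roll":0,"hand":60},
  {"offset":[188,-108,130],"roll":0,"hand":60},
  {"offset":[188,-108,130],"roll":0,"hand":60},
  {"offset":[188,-108,130],"roll":0,"hand":60},
  {"offset":[188,-108,130],"roll":0,"hand":60},
])

```text
clock: 2.85
tool_pos: [0.5586, -0.2783, 0.2198]
orientation: [-179.9, -0.1, -103.2]
force: [0.4, -0.1, 1.3]
opening: 0.0598
```

Run:
```python
from h import *
s=snap('side','s1.png');t=snap('top')
print(ctrl.get_obs()['tool_pos'],ctrl.get_obs()['orientation'])
a=cv2.resize(s['img'][130:250,280:400],(600,600),interpolation=cv2.INTER_CUBIC)[:,:,::-1]
cv2.imwrite('pics/c2.png',cv2.convertScaleAbs(a,alpha=1.4))
```

```text
[ 0.55928895 -0.27854325  0.22099288] [-1.79721053e+02 -3.09494244e-02 -1.03180589e+02]
```

View pics/c2.png

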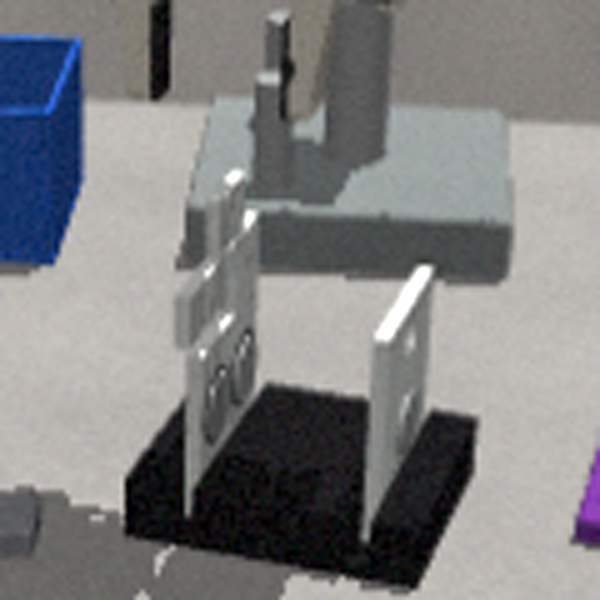

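The carrier still stands in its groove, with tab, slot and lip clear at crop (225,210) and full-frame px (325,172). I'll check where the fingertips project.

Run:
```python
from h import *
s=cams.snapshot('side')
x=np.array([.974,-.228,0]);c=np.array([.559,-.2783,.22])
for o in(-.03,.03): print(proj(s,c+x*o+[0,0,-.011]))
print('tab top mid',proj(s,[.558,-.28,.168]),'tab corners y+-20',proj(s,[[.5626,-.2605,.168],[.5534,-.2995,.168]]),'lip',proj(s,[.5728,-.2167,.136]))
a=cv2.resize(s['img'][60:260,200:467],(800,600),interpolation=cv2.INTER_CUBIC)[:,:,::-1]
cv2.imwrite('pics/c3.png',cv2.convertScaleAbs(a,alpha=1.4))
```

```text
[[336.06310318 152.5037536 ]]
[[311.75881861 149.35603114]]
tab top mid [[323.94681174 166.92299565]] tab corners y+-20 [[321.37848282 169.90945483]
 [326.44017084 164.02484904]] lip [[315.21507874 189.73580411]]
```

View pics/c3.png

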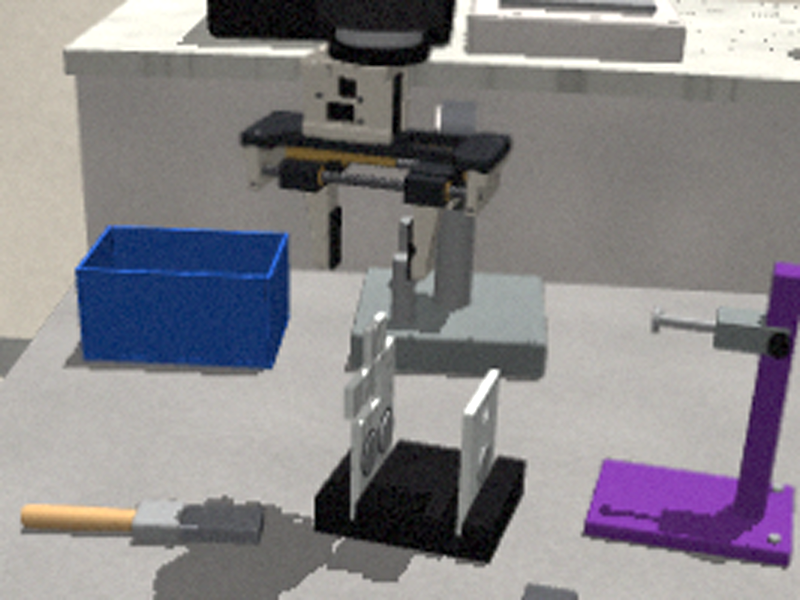

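Both fingertips straddle the tab: left at px (311,148), right at (338,152), tab top at (325,167), all within 2 px of the projections. Descending and gripping.

Call:
jog_arm([
  {"offset":[0,0,36],"roll":0,"hand":60},
  {"offset":[0,0,60],"roll":0,"hand":60},
  {"offset":[1,0,72],"roll":0,"hand":60},
  {"offset":[1,0,72],"roll":0,"hand":60},
  {"offset":[1,0,72],"roll":0,"hand":0},
  {"offset":[1,0,72],"roll":0,"hand":0},
  {"offset":[1,0,72],"roll":0,"hand":0},
  {"offset":[1,0,72],"roll":0,"hand":0},
  {"offset":[1,0,72],"roll":0,"hand":0},
  {"offset":[1,0,72],"roll":0,"hand":0},
  {"offset":[1,0,72],"roll":0,"hand":0},
  {"offset":[1,0,72],"roll":0,"hand":0},
])

```text
clock: 4.0
tool_pos: [0.5574, -0.2793, 0.1457]
orientation: [-180.0, -0.0, -103.2]
force: [-0.1, 0.5, 0.8]
opening: 0.0124
```

Call:
jog_arm([
  {"offset":[0,0,0],"roll":0,"hand":0},
  {"offset":[0,0,0],"roll":0,"hand":0},
  {"offset":[0,0,0],"roll":0,"hand":0},
  {"offset":[0,0,0],"roll":0,"hand":0},
  {"offset":[0,0,0],"roll":0,"hand":0},
])

```text
clock: 4.42
tool_pos: [0.5572, -0.2793, 0.1456]
orientation: [180.0, -0.0, -103.2]
force: [-0.7, 1.3, 2.0]
opening: 0.0078
```

Call:
jog_arm([
  {"offset":[0,0,-8],"roll":0,"hand":0},
  {"offset":[0,0,-20],"roll":0,"hand":0},
  {"offset":[0,0,-40],"roll":0,"hand":0},
  {"offset":[0,0,-65],"roll":0,"hand":0},
  {"offset":[0,0,-90],"roll":0,"hand":0},
  {"offset":[0,0,-115],"roll":0,"hand":0},
  {"offset":[0,0,-115],"roll":0,"hand":0},
  {"offset":[-20,8,-115],"roll":0,"hand":0},
  {"offset":[-50,21,-115],"roll":0,"hand":0},
  {"offset":[-85,36,-115],"roll":-0.01,"hand":0},
  {"offset":[-120,51,-115],"roll":-0.02,"hand":0},
  {"offset":[-155,66,-115],"roll":-0.035,"hand":0},
  {"offset":[-190,81,-115],"roll":-0.035,"hand":0},
  {"offset":[-225,96,-115],"roll":-0.035,"hand":0},
  {"offset":[-260,111,-115],"roll":-0.035,"hand":0},
  {"offset":[-295,126,-115],"roll":-0.035,"hand":0},
  {"offset":[-325,139,-115],"roll":-0.035,"hand":0},
  {"offset":[-345,147,-115],"roll":-0.035,"hand":0},
  {"offset":[-354,151,-115],"roll":-0.035,"hand":0},
  {"offset":[-354,151,-115],"roll":-0.035,"hand":0},
])

```text
clock: 6.08
tool_pos: [0.4907, 0.1016, 0.26]
orientation: [179.9, 0.0, -101.1]
force: [-0.1, -2.3, -4.7]
opening: 0.0075
```

Run:
```python
from h import *
s=snap('side');t=snap('top')
import pickle;pickle.dump((s,t),open('s2.pkl','wb'))
o=ctrl.get_obs();print(o['tool_pos'],o['orientation'],o['force'],o['opening'])
a=cv2.resize(s['img'][150:400,180:430],(400,400));b=cv2.resize(t['img'][180:340,190:350],(400,400))
cv2.imwrite('pics/c4.png',cv2.convertScaleAbs(np.hstack([cv2.resize(a,(400,400)),b])[:,:,::-1],alpha=1.4))
```

```text
[0.49097735 0.09969058 0.26012511] [ 1.79949697e+02 -3.77795518e-02 -1.01178186e+02] [ 0.03693495  0.10318844 -5.29912172] 0.007463650778741057
```

View pics/c4.png

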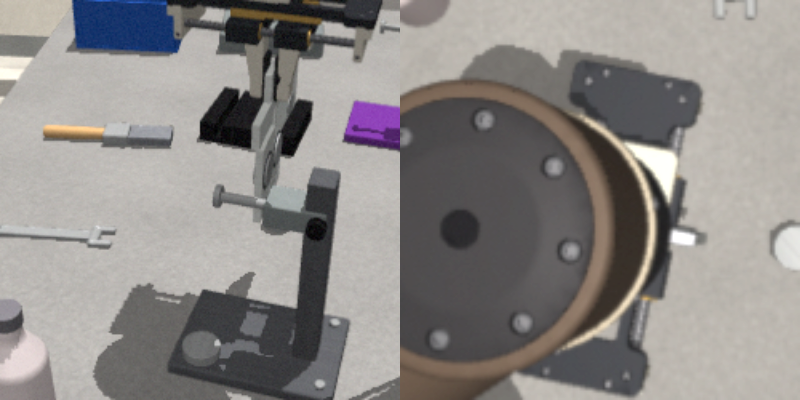

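Left crop: the carrier hangs vertical in the gripper beside the pin, with the pin head at crop (218,195). Top view: mostly hidden by the wrist. Next I'll put the lip over the pin, then lower in small steps to feel for it.

Call:
jog_arm([
  {"offset":[-15,0,0],"roll":0,"hand":0},
  {"offset":[-30,0,0],"roll":0,"hand":0},
  {"offset":[-45,0,0],"roll":0,"hand":0},
  {"offset":[-45,0,0],"roll":0,"hand":0},
  {"offset":[-45,0,8],"roll":0,"hand":0},
  {"offset":[-45,0,16],"roll":0,"hand":0},
  {"offset":[-45,0,22],"roll":0,"hand":0},
  {"offset":[-45,0,24],"roll":0,"hand":0},
  {"offset":[-45,0,24],"roll":0,"hand":0},
  {"offset":[-45,0,24],"roll":0,"hand":0},
])

```text
clock: 7.02
tool_pos: [0.5001, 0.1437, 0.2365]
orientation: [180.0, -0.0, -101.2]
force: [0.2, -0.3, -4.0]
opening: 0.0079
```

Run:
```python
from h import *
s=snap('side')
o=ctrl.get_obs();print(o['tool_pos'],o['orientation'],o['force'],o['moment'])
a=cv2.resize(s['img'][200:320,280:440],(800,600),interpolation=cv2.INTER_CUBIC)
cv2.imwrite('pics/c5.png',cv2.convertScaleAbs(a[:,:,::-1],alpha=1.4))
```

```text
[0.50033876 0.14382249 0.23681305] [-1.79975140e+02  6.62106818e-03 -1.01242203e+02] [-0.30597853  0.98123193 -4.6648298 ] [ 0.11443489 -0.08557757 -0.02061952]
```

View pics/c5.png

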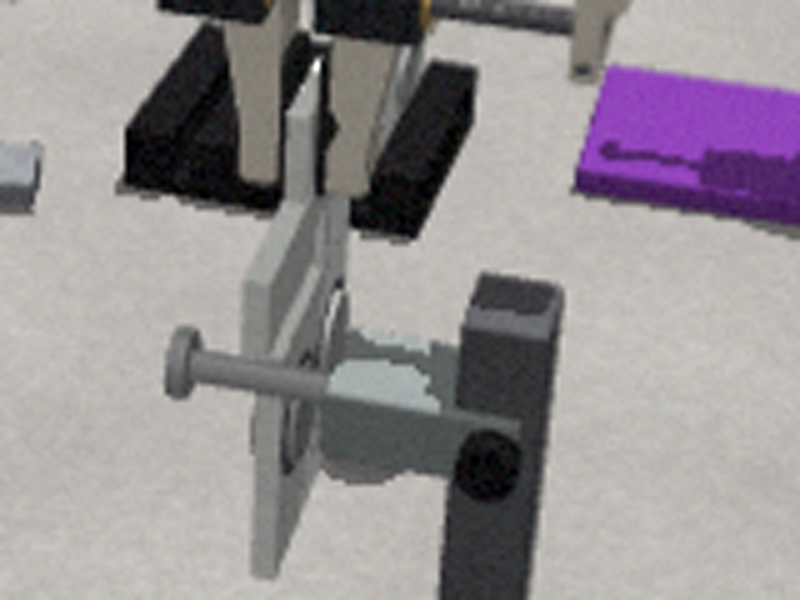

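The lip is over the pin and the plate sits between head and block, with the pin running crop (200–325,375). Now I'll feel downward.

Call:
jog_arm([
  {"offset":[0,0,1.5],"roll":0,"hand":0},
  {"offset":[0,0,3],"roll":0,"hand":0},
  {"offset":[0,0,4],"roll":0,"hand":0},
  {"offset":[0,0,4],"roll":0,"hand":0},
])

```text
clock: 7.4
tool_pos: [0.5, 0.1439, 0.2324]
orientation: [180.0, -0.0, -101.2]
force: [-0.1, 0.2, -4.8]
opening: 0.0079
```

Call:
jog_arm([
  {"offset":[0,0,0.5],"roll":0,"hand":0},
  {"offset":[0,0,1],"roll":0,"hand":0},
  {"offset":[0,0,1],"roll":0,"hand":0},
])

```text
clock: 7.65
tool_pos: [0.5001, 0.144, 0.2315]
orientation: [180.0, -0.0, -101.2]
force: [0.5, -0.1, -5.0]
opening: 0.008
```

Call:
jog_arm([
  {"offset":[0,0,0.5],"roll":0,"hand":0},
  {"offset":[0,0,1],"roll":0,"hand":0},
  {"offset":[0,0,1],"roll":0,"hand":0},
])

```text
clock: 7.9
tool_pos: [0.5002, 0.144, 0.2307]
orientation: [-180.0, 0.0, -101.2]
force: [-0.2, 0.0, -3.3]
opening: 0.0079
```

Call:
jog_arm([
  {"offset":[0,0,0.5],"roll":0,"hand":0},
  {"offset":[0,0,1],"roll":0,"hand":0},
  {"offset":[0,0,1],"roll":0,"hand":0},
])

```text
clock: 8.15
tool_pos: [0.5004, 0.1439, 0.2303]
orientation: [-179.9, 0.0, -101.2]
force: [-3.2, -1.0, 4.5]
opening: 0.0079
```

Contact: the force went from −5 N free to +4.5 N with the tool held at 0.2303. Pin top is near 0.194, so the axis is about 0.189, close to vision's 0.187. I'll raise by 2.6 mm to centre the pin in the slot and slide in carefully.

Call:
jog_arm([
  {"offset":[0,0,-1.5],"roll":0,"hand":0},
  {"offset":[0,0,-2.6],"roll":0,"hand":0},
  {"offset":[0,0,-2.6],"roll":0,"hand":0},
  {"offset":[0,0,-2.6],"roll":0,"hand":0},
])

```text
clock: 8.48
tool_pos: [0.5, 0.144, 0.2318]
orientation: [180.0, -0.0, -101.2]
force: [-0.6, -0.1, -5.0]
opening: 0.0076
```

Call:
jog_arm([
  {"offset":[-1,0,0],"roll":0,"hand":0},
  {"offset":[-2,0,0],"roll":0,"hand":0},
  {"offset":[-3,0,0],"roll":0,"hand":0},
  {"offset":[-4,0,0],"roll":0,"hand":0},
  {"offset":[-4,0,0],"roll":0,"hand":0},
])

```text
clock: 8.9
tool_pos: [0.501, 0.1481, 0.2321]
orientation: [180.0, -0.0, -101.2]
force: [0.6, 0.9, -4.5]
opening: 0.0079
```

Call:
jog_arm([
  {"offset":[-1,0,0],"roll":0,"hand":0},
  {"offset":[-2,0,0],"roll":0,"hand":0},
  {"offset":[-3,0,0],"roll":0,"hand":0},
  {"offset":[-4,0,0],"roll":0,"hand":0},
  {"offset":[-4,0,0],"roll":0,"hand":0},
])

```text
clock: 9.32
tool_pos: [0.5018, 0.152, 0.2322]
orientation: [-180.0, 0.0, -101.2]
force: [-0.2, 0.0, -4.3]
opening: 0.0077
```

Call:
jog_arm([
  {"offset":[-1,0,0],"roll":0,"hand":0},
  {"offset":[-2,0,0],"roll":0,"hand":0},
  {"offset":[-3,0,0],"roll":0,"hand":0},
  {"offset":[-4,0,0],"roll":0,"hand":0},
  {"offset":[-4,0,0],"roll":0,"hand":0},
])

```text
clock: 9.73
tool_pos: [0.5025, 0.1559, 0.2322]
orientation: [-180.0, 0.0, -101.2]
force: [-0.8, 0.1, -4.6]
opening: 0.0074
```

Call:
jog_arm([
  {"offset":[-1,0,0],"roll":0,"hand":0},
  {"offset":[-2,0,0],"roll":0,"hand":0},
  {"offset":[-3,0,0],"roll":0,"hand":0},
  {"offset":[-4,0,0],"roll":0,"hand":0},
  {"offset":[-4,0,0],"roll":0,"hand":0},
])

```text
clock: 10.15
tool_pos: [0.5033, 0.1599, 0.2321]
orientation: [180.0, -0.0, -101.2]
force: [-0.5, -0.5, -3.8]
opening: 0.0076
```

Call:
jog_arm([
  {"offset":[-1,0,0],"roll":0,"hand":0},
  {"offset":[-2,0,0],"roll":0,"hand":0},
  {"offset":[-3,0,0],"roll":0,"hand":0},
  {"offset":[-4,0,0],"roll":0,"hand":0},
  {"offset":[-4,0,0],"roll":0,"hand":0},
])

```text
clock: 10.57
tool_pos: [0.5041, 0.1638, 0.2321]
orientation: [-180.0, -0.0, -101.2]
force: [-1.2, 0.1, -4.7]
opening: 0.0076
```

Call:
jog_arm([
  {"offset":[-1,0,0],"roll":0,"hand":0},
  {"offset":[-3,0,0],"roll":0,"hand":0},
  {"offset":[-5,0,0],"roll":0,"hand":0},
  {"offset":[-7,0,0],"roll":0,"hand":0},
  {"offset":[-9,0,0],"roll":0,"hand":0},
  {"offset":[-10,0,0],"roll":0,"hand":0},
  {"offset":[-10,0,0],"roll":0,"hand":0},
])

```text
clock: 11.15
tool_pos: [0.506, 0.1737, 0.2321]
orientation: [180.0, -0.0, -101.2]
force: [0.3, 0.0, -4.4]
opening: 0.0076
```

Call:
jog_arm([
  {"offset":[-1,0,0],"roll":0,"hand":0},
  {"offset":[-3,0,0],"roll":0,"hand":0},
  {"offset":[-5,0,0],"roll":0,"hand":0},
  {"offset":[-7,0,0],"roll":0,"hand":0},
  {"offset":[-9,0,0],"roll":0,"hand":0},
  {"offset":[-10,0,0],"roll":0,"hand":0},
  {"offset":[-10,0,0],"roll":0,"hand":0},
])

```text
clock: 11.73
tool_pos: [0.508, 0.1835, 0.2321]
orientation: [-180.0, -0.0, -101.2]
force: [-0.5, -0.5, -5.0]
opening: 0.0076
```

Call:
jog_arm([
  {"offset":[-1,0,0],"roll":0,"hand":0},
  {"offset":[-3,0,0],"roll":0,"hand":0},
  {"offset":[-5,0,0],"roll":0,"hand":0},
  {"offset":[-7,0,0],"roll":0,"hand":0},
  {"offset":[-8,0,0],"roll":0,"hand":0},
  {"offset":[-8,0,0],"roll":0,"hand":0},
])

```text
clock: 12.23
tool_pos: [0.5096, 0.1913, 0.2321]
orientation: [-180.0, 0.0, -101.2]
force: [0.0, 0.5, -3.8]
opening: 0.008
```

Call:
jog_arm([
  {"offset":[-1,0,0],"roll":0,"hand":0},
  {"offset":[-2,0,0],"roll":0,"hand":0},
  {"offset":[-3,0,0],"roll":0,"hand":0},
  {"offset":[-3,0,0],"roll":0,"hand":0},
])

```text
clock: 12.57
tool_pos: [0.5101, 0.1941, 0.2322]
orientation: [-180.0, 0.0, -101.2]
force: [0.3, 0.8, -4.7]
opening: 0.0075
```

Call:
jog_arm([
  {"offset":[-1,0,0],"roll":0,"hand":0},
  {"offset":[-2,0,0],"roll":0,"hand":0},
  {"offset":[-2,0,0],"roll":0,"hand":0},
])

```text
clock: 12.82
tool_pos: [0.5105, 0.1961, 0.2322]
orientation: [-180.0, 0.0, -101.2]
force: [0.5, -0.2, -5.1]
opening: 0.0082
```

Call:
jog_arm([
  {"offset":[-0.5,0,0],"roll":0,"hand":0},
  {"offset":[-1,0,0],"roll":0,"hand":0},
  {"offset":[-1,0,0],"roll":0,"hand":0},
])

```text
clock: 13.07
tool_pos: [0.5107, 0.197, 0.2322]
orientation: [-180.0, -0.0, -101.2]
force: [0.2, 0.6, -4.1]
opening: 0.008
```

Call:
jog_arm([
  {"offset":[-0.5,0,0],"roll":0,"hand":0},
  {"offset":[-1,0,0],"roll":0,"hand":0},
  {"offset":[-1,0,0],"roll":0,"hand":0},
])

```text
clock: 13.32
tool_pos: [0.5109, 0.198, 0.2322]
orientation: [-180.0, 0.0, -101.2]
force: [-0.5, -0.7, -4.4]
opening: 0.0079
```

Keep feeling for the inner end wall.

Call:
jog_arm([
  {"offset":[-0.5,0,0],"roll":0,"hand":0},
  {"offset":[-1,0,0],"roll":0,"hand":0},
  {"offset":[-1,0,0],"roll":0,"hand":0},
])

```text
clock: 13.57
tool_pos: [0.5111, 0.199, 0.2322]
orientation: [-180.0, 0.0, -101.2]
force: [-0.7, 0.2, -4.6]
opening: 0.0076
```

Call:
jog_arm([
  {"offset":[-0.5,0,0],"roll":0,"hand":0},
  {"offset":[-1,0,0],"roll":0,"hand":0},
  {"offset":[-1,0,0],"roll":0,"hand":0},
])

```text
clock: 13.82
tool_pos: [0.5112, 0.2, 0.2321]
orientation: [-180.0, -0.0, -101.2]
force: [0.3, -0.3, -4.7]
opening: 0.0077
```

Call:
jog_arm([
  {"offset":[-0.5,0,0],"roll":0,"hand":0},
  {"offset":[-1,0,0],"roll":0,"hand":0},
  {"offset":[-1,0,0],"roll":0,"hand":0},
])

```text
clock: 14.07
tool_pos: [0.5115, 0.201, 0.2322]
orientation: [-180.0, 0.0, -101.2]
force: [0.8, 0.1, -4.3]
opening: 0.0076
```

Call:
jog_arm([
  {"offset":[-0.5,0,0],"roll":0,"hand":0},
  {"offset":[-1,0,0],"roll":0,"hand":0},
  {"offset":[-1,0,0],"roll":0,"hand":0},
])

```text
clock: 14.32
tool_pos: [0.5117, 0.2019, 0.2322]
orientation: [-180.0, 0.0, -101.2]
force: [-0.4, -0.8, -5.1]
opening: 0.0079
```

Run:
```python
from h import *
s=snap('side')
o=ctrl.get_obs();print(o['tool_pos'],o['orientation'],o['force'],o['moment'])
a=cv2.resize(s['img'][200:320,280:440],(800,600),interpolation=cv2.INTER_CUBIC)
cv2.imwrite('pics/c6.png',cv2.convertScaleAbs(a[:,:,::-1],alpha=1.4))
```

```text
[0.51164385 0.20191613 0.23215004] [-1.79999384e+02  1.91078875e-03 -1.01225882e+02] [-0.52891643 -0.35387095 -4.30673627] [ 0.08880279 -0.09354319  0.04619284]
```

View pics/c6.png

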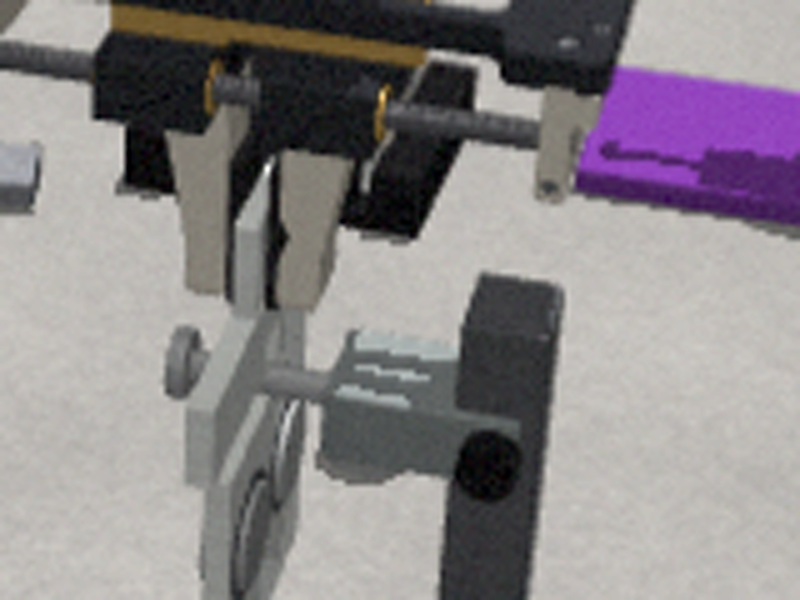

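The pin goes through the slot, seen on both sides of the plate at crop (200,365) and (290,380). I haven't reached the end wall yet, so I'll continue.

Call:
jog_arm([
  {"offset":[-0.5,0,0],"roll":0,"hand":0},
  {"offset":[-1,0,0],"roll":0,"hand":0},
  {"offset":[-1,0,0],"roll":0,"hand":0},
])

```text
clock: 14.62
tool_pos: [0.5119, 0.2029, 0.2322]
orientation: [-180.0, 0.0, -101.2]
force: [-0.5, 0.4, -4.2]
opening: 0.008
```

Call:
jog_arm([
  {"offset":[-0.5,0,0],"roll":0,"hand":0},
  {"offset":[-1,0,0],"roll":0,"hand":0},
  {"offset":[-1,0,0],"roll":0,"hand":0},
])

```text
clock: 14.87
tool_pos: [0.512, 0.2039, 0.2322]
orientation: [180.0, -0.0, -101.2]
force: [-0.3, -0.7, -5.0]
opening: 0.0078
```

Call:
jog_arm([
  {"offset":[-0.5,0,0],"roll":0,"hand":0},
  {"offset":[-1,0,0],"roll":0,"hand":0},
  {"offset":[-1,0,0],"roll":0,"hand":0},
])

```text
clock: 15.12
tool_pos: [0.512, 0.2042, 0.2321]
orientation: [180.0, -0.1, -101.2]
force: [0.1, -3.9, -3.2]
opening: 0.008
```

The end wall is felt at tool y of about 0.204 (−4 N). Back off about 2.8 mm to centre the notch, then lower.

Call:
jog_arm([
  {"offset":[1.5,0,0],"roll":0,"hand":0},
  {"offset":[2.8,0,0],"roll":0,"hand":0},
  {"offset":[2.8,0,0],"roll":0,"hand":0},
  {"offset":[2.8,0,1],"roll":0,"hand":0},
  {"offset":[2.8,0,2],"roll":0,"hand":0},
  {"offset":[2.8,0,3],"roll":0,"hand":0},
  {"offset":[2.8,0,3],"roll":0,"hand":0},
])

```text
clock: 15.7
tool_pos: [0.5115, 0.2021, 0.2288]
orientation: [180.0, -0.0, -101.2]
force: [0.1, 0.2, -3.9]
opening: 0.008
```

Call:
jog_arm([
  {"offset":[0,0,1],"roll":0,"hand":0},
  {"offset":[0,0,2],"roll":0,"hand":0},
  {"offset":[0,0,3],"roll":0,"hand":0},
  {"offset":[0,0,3],"roll":0,"hand":0},
])

```text
clock: 16.03
tool_pos: [0.5116, 0.202, 0.2259]
orientation: [180.0, -0.0, -101.2]
force: [-0.6, 0.0, -3.8]
opening: 0.008
```

Call:
jog_arm([
  {"offset":[0,0,1],"roll":0,"hand":0},
  {"offset":[0,0,2],"roll":0,"hand":0},
  {"offset":[0,0,3],"roll":0,"hand":0},
  {"offset":[0,0,3],"roll":0,"hand":0},
])

```text
clock: 16.37
tool_pos: [0.5116, 0.202, 0.2229]
orientation: [180.0, -0.0, -101.2]
force: [0.2, -0.9, -4.3]
opening: 0.0075
```

Call:
jog_arm([
  {"offset":[0,0,1],"roll":0,"hand":0},
  {"offset":[0,0,2],"roll":0,"hand":0},
  {"offset":[0,0,2],"roll":0,"hand":0},
])

```text
clock: 16.62
tool_pos: [0.5116, 0.202, 0.2209]
orientation: [180.0, -0.0, -101.2]
force: [-0.5, 0.6, -4.5]
opening: 0.0078
```

Call:
jog_arm([
  {"offset":[0,0,0.5],"roll":0,"hand":0},
  {"offset":[0,0,1],"roll":0,"hand":0},
  {"offset":[0,0,1],"roll":0,"hand":0},
])

```text
clock: 16.87
tool_pos: [0.5116, 0.202, 0.2201]
orientation: [180.0, -0.0, -101.2]
force: [-0.3, -0.2, -4.6]
opening: 0.0081
```

Call:
jog_arm([
  {"offset":[0,0,0.5],"roll":0,"hand":0},
  {"offset":[0,0,0.5],"roll":0,"hand":0},
  {"offset":[0,0,0.5],"roll":0,"hand":0},
])

```text
clock: 17.12
tool_pos: [0.5116, 0.202, 0.2196]
orientation: [180.0, -0.0, -101.2]
force: [-0.2, -0.7, -3.7]
opening: 0.008
```

Call:
jog_arm([
  {"offset":[0,0,0.5],"roll":0,"hand":0},
  {"offset":[0,0,0.5],"roll":0,"hand":0},
  {"offset":[0,0,0.5],"roll":0,"hand":0},
])

```text
clock: 17.37
tool_pos: [0.5117, 0.202, 0.2191]
orientation: [180.0, -0.0, -101.2]
force: [-1.0, 1.5, -4.5]
opening: 0.0081
```

Call:
jog_arm([
  {"offset":[0,0,0.5],"roll":0,"hand":0},
  {"offset":[0,0,0.5],"roll":0,"hand":0},
  {"offset":[0,0,0.5],"roll":0,"hand":0},
])

```text
clock: 17.62
tool_pos: [0.5117, 0.2021, 0.2189]
orientation: [-180.0, 0.0, -101.2]
force: [-0.7, 0.0, -1.8]
opening: 0.0079
```

Call:
jog_arm([
  {"offset":[0,0,0.5],"roll":0,"hand":0},
  {"offset":[0,0,0.5],"roll":0,"hand":0},
  {"offset":[0,0,0.5],"roll":0,"hand":0},
])

```text
clock: 17.87
tool_pos: [0.5118, 0.2021, 0.2187]
orientation: [-180.0, 0.0, -101.2]
force: [-3.1, 0.2, 3.2]
opening: 0.0074
```

Home in the notch: the force rises at 0.2189, 11.8 mm below the lip contact (11 expected). Ease up half a millimetre and let go.

Call:
jog_arm([
  {"offset":[0,0,-0.5],"roll":0,"hand":0},
  {"offset":[0,0,-0.5],"roll":0,"hand":0},
  {"offset":[0,0,-0.5],"roll":0,"hand":12},
  {"offset":[0,0,-0.5],"roll":0,"hand":16},
  {"offset":[0,0,-0.5],"roll":0,"hand":24},
  {"offset":[0,0,-0.5],"roll":0,"hand":30},
  {"offset":[0,0,-0.5],"roll":0,"hand":30},
  {"offset":[0,0,-0.5],"roll":0,"hand":30},
  {"offset":[0,0,-0.5],"roll":0,"hand":30},
])

```text
clock: 18.62
tool_pos: [0.5117, 0.2021, 0.2187]
orientation: [-180.0, 0.0, -101.2]
force: [0.1, -0.5, -0.3]
opening: 0.03
```

Run:
```python
from h import *
s=snap('side')
o=ctrl.get_obs();print(o['tool_pos'],o['orientation'],o['force'],o['opening'])
a=cv2.resize(s['img'][200:350,260:460],(800,600),interpolation=cv2.INTER_CUBIC)
cv2.imwrite('pics/c7.png',cv2.convertScaleAbs(a[:,:,::-1],alpha=1.4))
```

```text
[0.51168913 0.20206485 0.218653  ] [-1.79998310e+02  1.03893920e-03 -1.01230922e+02] [ 0.49951161 -0.70338584  0.62336011] 0.029839075541481463
```

View pics/c7.png

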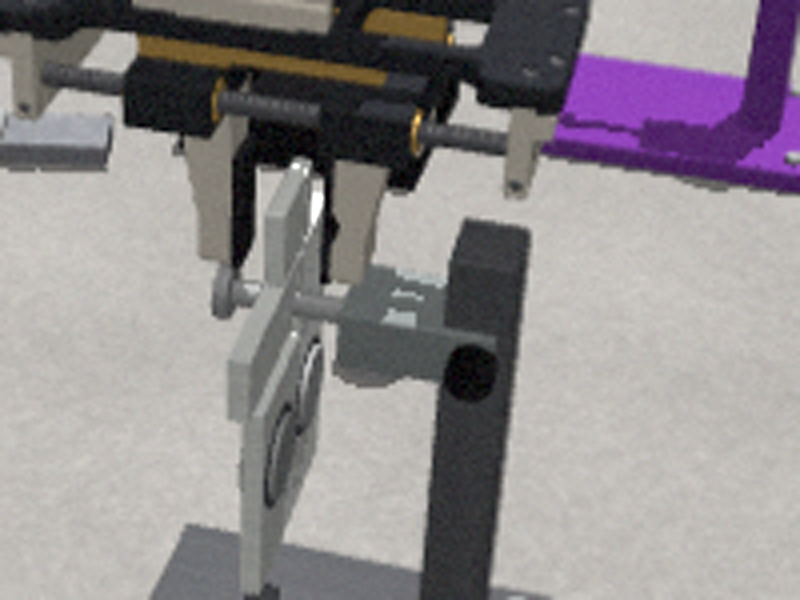

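The carrier hangs on the pin at crop (280,300), upright, with the fingers open and clear and the wrist force near 0. Retreat straight up.

Call:
jog_arm([
  {"offset":[0,0,-5],"roll":0,"hand":30},
  {"offset":[0,0,-12],"roll":0,"hand":30},
  {"offset":[0,0,-22],"roll":0,"hand":30},
  {"offset":[0,0,-40],"roll":0,"hand":30},
  {"offset":[0,0,-60],"roll":0,"hand":30},
  {"offset":[0,0,-85],"roll":0,"hand":30},
  {"offset":[0,0,-100],"roll":0,"hand":30},
  {"offset":[0,0,-100],"roll":0,"hand":30},
  {"offset":[0,0,-100],"roll":0,"hand":30},
  {"offset":[0,0,-100],"roll":0,"hand":30},
  {"offset":[0,0,-100],"roll":0,"hand":30},
  {"offset":[0,0,-100],"roll":0,"hand":30},
])

```text
clock: 19.67
tool_pos: [0.5114, 0.2019, 0.318]
orientation: [179.9, -0.1, -101.2]
force: [-0.1, 0.7, 0.2]
opening: 0.0299
```

Run:
```python
from h import *
s=snap('side');s2=snap('side')
o=ctrl.get_obs();print(o['clock'],o['tool_pos'],o['force'])
print('motion diff',np.abs(s['img'][220:420,260:400].astype(int)-s2['img'][220:420,260:400]).mean())
# plumb check: predicted carrier corners if hung upright
c=np.array([.5117,.2020,.0813]);y=np.array([.194,.981,0]);z=np.array([0,0,1])
for n,a,b in[('lip top',.065,.128),('bottom near',.045,0),('bottom far',-.045,0),('tab near top',.02,.16)]: print(n,proj(s,c+y*a+z*b).round(1).tolist(),(4*(proj(s,c+y*a+z*b)-[240,150])/1.2).round().tolist())
a=cv2.resize(s['img'][150:330,240:480],(800,600),interpolation=cv2.INTER_CUBIC)
cv2.imwrite('pics/c8.png',cv2.convertScaleAbs(a[:,:,::-1],alpha=1.4))
```

```text
19.7667 [0.51150125 0.20192268 0.31807589] [-0.27535399 -0.60529265 -0.33285888]
motion diff 2.1054166666666667
lip top [[318.7, 290.7]] [[262.0, 469.0]]
bottom near [[321.1, 349.9]] [[270.0, 666.0]]
bottom far [[335.7, 313.9]] [[319.0, 546.0]]
tab near top [[328.0, 253.7]] [[293.0, 346.0]]
```

View pics/c8.png

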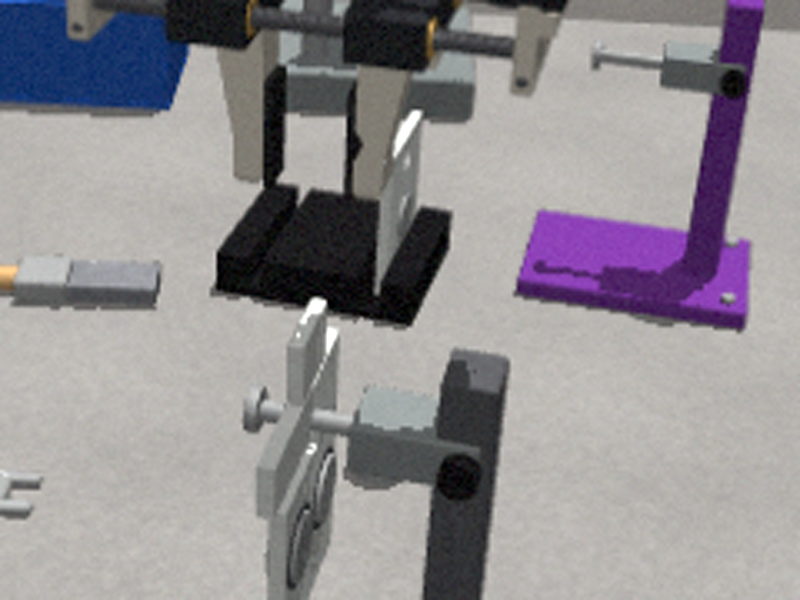

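The carrier hangs free and upright. The lip top is at crop (268,463) against (262,469) predicted, the tab corner at (300,342) against (293,346), and hole_plate still stands in the rack at (400,200).

```bash
python3 -c "
from plant import order
print(order.close_job())"
```

```text
the job is handed in; nothing more can be done
None
```

I took the slotted carrier out of the rack and hung it by its notch on the dark stand's pin. I then let go, pulled the arm straight up and handed the job in at about 20 s. No verdict was reported.

- **Pin height:** I felt the pin from above with the carrier's lip, changing the wrist force by about 9 N. This put the axis near 0.189 m, against about 0.187 m from the cameras.
- **Slot and notch:** I felt the slot's inner end wall at about 4 N, backed off 2.8 mm and lowered until the pin was home. That was 11.8 mm below the lip contact, where 11 mm was expected. The change in force there was about 8 N.
- **Last checks:** the final picture shows the carrier upright between block and head, within 2–3 px of where it should be. Two pictures taken one after the other showed no visible motion, and the wrist force was near zero.
- **Everything else:** the other plate still stands in its groove. I did not measure the bystanders again at the end; the ones in the final picture look unmoved.
- **Disagreement:** the end wall came about 4 mm further along than the cameras suggested. I trusted the feel.

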